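Stow the marker, then peel a fresh liner off the roller-tray stack

ROBOT

A 6-joint arm with a two-finger parallel gripper is mounted at the origin on the work surface; the furniture and walls round the work are solid. World frame = base frame: x ahead of the robot, y to its left, z up, the work surface at z = 0. Lengths are in m, angles in degrees, forces in N, time in s.
With the tool pointing down it reaches from about 0.4 to 0.825 m from the base axis. Payload 7 kg.
Tool frame: the origin (TCP) lies midway between the tips of the shut fingers; the grasp point (between the pads) lies ctrl.tcp_to_grasp behind it (ctrl.tcp_to_grasp is the distance from the TCP to the grasp point, in m); z points along the fingers, y is the line along which they close (so a half turn about z gives the same grasp; the last joint's range is limited). The gripper opens to 88 mm and grips with 3 to 60 N. Pads are 19 mm wide; open, the fingers measure 130 mm over their backs; the gripper's body (78 mm by 193 mm) begins 47 mm behind the grasp point.
Start: joints at [91.163, 20.546, 0.682, 0, -70.136, -16.507], TCP at [0.179, 0.651, 0.227] pointing down, gripper open.
Joint ranges: [-176.03, 176.03], [-82.01, 121.73], [-58.28, 71.71], [-173.87, 95.51], [-174.79, -0.11], [-173.66, 173.66]. Speed limits (degrees/s): [136.94, 136.94, 172.46, 180, 180, 180].

INTERFACE

Orientations are given as [roll, pitch, yaw] about the fixed x, y, z axes, in that order (R = Rz(yaw) Ry(pitch) Rx(roll)).
In Python, from plant import ctrl, imaging, close_job gives the robot as it stands.
- The arm moves only by the shell command python3 -m crank 'ROWS'. ROWS is JSON, a list of rows, each a list of 3 entries, a list of its own where there are three numbers: the shift along the world's x, y, z in m, then the turn, a rotation vector about the world's x, y, z in degrees, then the opening, from -1 (shut) to 1 (fully open), so that 0 is half open. A call has 1 to 12 rows; each row shifts and turns the commanded pose from where the row before left it; what a row does not reach is not made up. A row lasts 1/10 s, in which the tool goes at most 50 mm and 8.59 degrees, less where a joint would pass 70% of its speed; a pose out of reach is approached as far as the arm can. A call is refused whole if a number of a shift passes 0.05 or a number of a turn 8.59, either way. A call with a gripper value outside its range is refused whole. The fingers move at their own pace and stop on an object; the grip force is fixed at half the most. Time passes only in rows, so rows that do not move let the fingers close. It gives the time, the measured TCP pose, the force, the opening and the grip force at its end, in the units of the state.
- ctrl.get_obs(): the state, without advancing time (a new reading comes with each control period).
- imaging.snapshot(name): name is "side" or "top" or "wrist"; returns (picture, depth): 420x560x3 uint8, blue, green, red; 420x560 float32, m along the optical axis (not along the pixel's ray), 0 where there is no reading.
- imaging.camera_model(name): a dict with "mtx" (3x3 intrinsics, pixels), "R" (3x3) and "t" (3): a world point X has camera coordinates R X + t. Camera axes: x right, y down, z forward; pixel columns grow to the right and rows downward; lengths in m; the calibration is good to about 2 mm. The wrist camera is an equidistant fisheye: a pixel r from the principal point sees the ray r / f radians off the axis. A picture is of the moment at which its call begins: read the wrist's pose just before it. camera_model takes no time and is no camera call; for the wrist camera it gives the pose at the moment of the call.
- close_job(): hands the job in; it is judged then, once.
The state is a dict: "clock": time; "joint_pos": joint angles; "qvel": joint speeds; "tau": joint torques, N m; "tool_pos": TCP position; "orientation": TCP orientation; "force": force on the tool from outside, world axes, zero at the start; "moment": the same for the moment, N m; "opening": finger opening in m; "gripper_force": force on a finger pad.
Only numpy, scipy, OpenCV 4.12 (cv2) and the standard library are available. Lean on these libraries where they do the work, as an engineer would, in place of code of your own. Each camera call takes 0.05 s, during which the arm holds its last target. There are 200 camera calls.

TASK

A marker has been left lying in the top liner of the roller tray: take it out, press it down into the bench clip until it sits home in the fork with the red sprung jaw closed over it, and let go of it. The nested liners snap and cling together, so then take the top liner by the upright tab at its corner and lift that corner several centimetres while the diagonally opposite corner still sits down in the stack, so that this one liner peels free and the others stay in the tray. Finish holding the liner out for the painter by its tab, right way up, roughly level and still, with its rim at least 15 cm above the bench (do not put it down or let go of it), with the marker still in the clip and the things standing around left alone.

Things in the scene. Friction and masses are not known exactly. Their poses are not given: they have to be found in the camera images.
- roller_tray: Steel roller tray, fixed to the bench, holding a nested stack of three white formed liners; the lowest liner is fixed in it. 196 x 242 mm over its wire edge. Origin: on the bench under the tray's centre; x along the short side, y along the long side, from the deep well (at -y) to the shallow end of the ramp (+y); z up.
- liner_top: Top liner, loose: white formed tray, 190 (x) x 236 (y) mm over the rim, 55 g. Origin: centre of the rim, at its top, 52 mm above the bench when nested; axes as the roller tray's. Opening: x +-86, y -109 to 84 mm, then a flat land to y = 118. Well floor (x +-75, y -98 to -13) 30 mm below the rim. Nested 6 mm apart, small snap lugs near the 4 corners grip the rim: 2 to 4 N each, until it has risen 3 mm.
- tab (a point): Middle of the top liner's upright tab, a rounded bar 10 mm thick, 28 mm long, 20 mm high on the land at the (+x, +y) corner; 74, 98, 10 mm from the liner's origin (62 mm above the bench when nested). Its length points along the diagonal, 0.907 rad (52 degrees) from the liner's x axis towards y; pinch it across its thickness, fingertips down at its foot.
- tab_corner (a point): The tabbed corner of the top liner's rim: 85, 108, 0 mm from the liner's origin.
- far_corner (a point): The diagonally opposite corner of the top liner's rim: -85, -108, 0 mm from the liner's origin.
- liner_second: The second liner, loose, like the top one and nested 6 mm below it; it has a tab too, hidden inside the top liner's. It must stay in the tray. Origin: centre of its rim, 46 mm above the bench.
- marker: Paint marker with a blue cap, lying on its side on the well floor of the top liner, across the tray: 139 mm long, 12 mm wide and 12 mm high, 30 g. Origin: under its middle, on its underside; y along its length, z up.
- marker_mid (a point): Middle of the marker, on its axis, 6 mm above its underside.
- pen_clip: Bench clip, screwed down: steel base 116 x 48 x 6 mm, two forks at x = +-46 mm, 10 mm wide, with a slot along x (y +-7.5 mm), its bottom 44 mm above the bench; prongs 75 mm high at +y (flared), 50 mm at -y. Red jaw plates at x = +-33 mm (10 mm wide), 75 mm high, on the -y side; between them (x within +-28) nothing is higher than 32 mm: room for fingers. Origin: on the bench, under its centre.
- clip_seat (a point): Where the marker's axis lies when home in the clip: on the clip's z axis, 50 mm above the bench.
- clip_jaw (a joint): Red sprung hinged jaw of the clip, rad: 0 closed (the spring holds it), grows as it is pushed outward (to the clip's -y), at most 0.5. Its noses overhang the slot to y = -1.5 mm at height 61 mm and lean back above that to y = -9.5 at 75 mm: a rod pressed straight down opens it by 0.15 to 0.2 rad (4 to 10 N), slips past and lets it snap shut above.
- green_tape: Roll of green masking tape lying flat, 86 mm across, 18 mm high: leave alone. Origin: centre of its underside.
- yellow_tin: Small tin with a yellow label, 70 mm across, 98 mm high: leave alone. Origin: centre of its underside.
- dropper: Small white screw-cap bottle, 35 mm across, 85 mm high: leave alone. Origin: centre of its underside.

How it is judged:
By the outcome, as a careful person would: the job done as asked, in the order asked, and still so for the second after the job is handed in, while the arm keeps its last pose, push and grip.
It also fails if it takes over 58 s, if anything falls off the work surface, if the arm or the gripper's body presses on something with over 40 N, if the wrist force passes 120 N, or if a joint passes its speed limit or range.

## Working session

There is one attempt and no reset: what is moved stays moved. The work goes in short steps, Python scripts to look and compute and a shell command to move; the robot and the scene stay as the last step left them, time stands still between calls to the robot, and variables do not carry over. Pictures are saved under pics/ and viewed, at most 10 in all, crops included, and the job is handed in when it is done.

```bash
ls; mkdir -p pics; python3 - <<'E'
from plant import ctrl, imaging
import cv2,numpy as np
o=ctrl.get_obs();print({k:np.round(v,3) for k,v in o.items()},ctrl.tcp_to_grasp)
for n in ("top","side"):
    c=imaging.camera_model(n);print(n,c["mtx"],c["R"],c["t"])
    p,d=imaging.snapshot(n);cv2.imwrite(f"pics/{n}0.png",p);np.savez(f"{n}0.npz",p=p,d=d)
E
```

```text
pics
{'clock': np.float64(0.0), 'joint_pos': array([ 9.1163e+01,  2.0591e+01,  6.3400e-01, -2.1000e-02, -7.0136e+01,
       -1.6504e+01]), 'qvel': array([ 0.015, -0.049, -0.042, -0.023, -0.002,  0.062]), 'tau': array([ 1.0000e-03, -5.8272e+01,  2.9305e+01,  6.9970e+00,  7.0000e-03,
       -0.0000e+00]), 'tool_pos': array([0.179, 0.65 , 0.226]), 'orientation': array([ 1.79906e+02, -7.00000e-03, -1.53480e+01]), 'force': array([-0.55,  1.21, -0.87]), 'moment': array([-0.011,  0.003,  0.002]), 'gripper_force': np.float64(0.0), 'opening': np.float64(0.088)} 0.0188
top [[413.50438189   0.         289.41184192]
 [  0.         413.50438189 214.27675053]
 [  0.           0.           1.        ]] [[ 0.01225258 -0.99991737  0.00388912]
 [-0.99463305 -0.01258726 -0.10269696]
 [ 0.10273743 -0.00260994 -0.99470509]] [-0.04391204  0.47238055  0.88821312]
side [[459.97748894   0.         287.57785391]
 [  0.         459.97748894 210.33428954]
 [  0.           0.           1.        ]] [[ 0.95070605 -0.30984932 -0.01230482]
 [-0.15149343 -0.42946983 -0.89028389]
 [ 0.27056931  0.84826238 -0.4552397 ]] [-0.4489688   0.10109272  1.01522384]
```

View pics/top0.png

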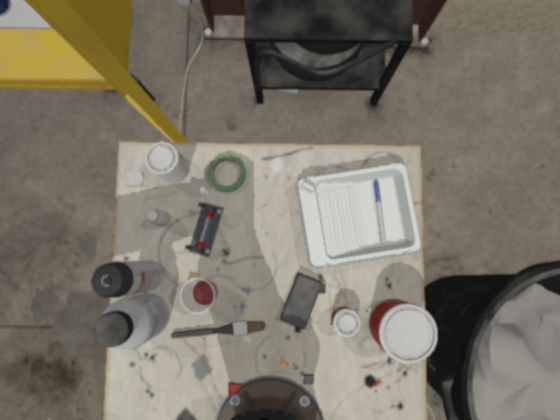

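View pics/side0.png

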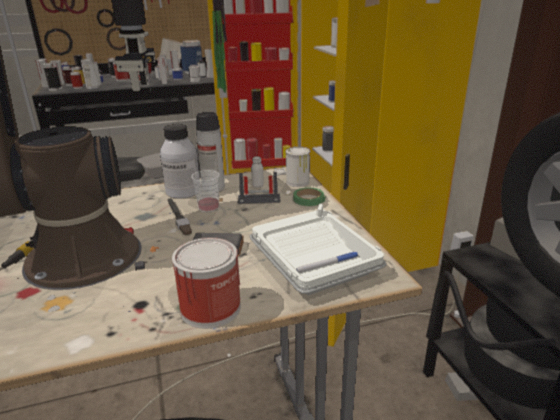

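The top view shows the tray centred near (360,215), with the tab near (308,185) and the marker running (377,182)-(382,240). The clip is near (205,230), the tape at (226,173), the tin at (163,158) and the dropper at (157,216). Next I'll measure these.

```bash
cat > h.py <<'E'
from plant import ctrl, imaging
import cv2,numpy as np
def ray(c,px,fish=False):
    K=c["mtx"];v=np.array([(px[0]-K[0,2])/K[0,0],(px[1]-K[1,2])/K[1,1]])
    if fish:
        r=np.hypot(*v);d=np.array([*(v/r*np.sin(r)),np.cos(r)]) if r>0 else np.array([0,0,1.])
    else: d=np.array([*v,1.])
    return -c["R"].T@c["t"],c["R"].T@d
def onplane(c,px,z,fish=False):
    o,d=ray(c,px,fish);return o+d*(z-o[2])/d[2]
def cloud(c,d):
    v,u=np.mgrid[:d.shape[0],:d.shape[1]];K=c["mtx"]
    P=np.stack([(u-K[0,2])/K[0,0]*d,(v-K[1,2])/K[1,1]*d,d],-1)
    return (P-c["t"])@c["R"]
def project(c,X,fish=False):
    p=c["R"]@np.asarray(X)+c["t"];K=c["mtx"]
    if fish:
        r=np.hypot(p[0],p[1]);q=p[:2]/max(r,1e-9)*np.arctan2(r,p[2])
    else: q=p[:2]/p[2]
    return q*np.array([K[0,0],K[1,1]])+K[:2,2]
E
python3 - <<'E'
from h import *
c=imaging.camera_model("top");D=np.load("top0.npz");p,d=D["p"],D["d"];W=cloud(c,d)
hsv=cv2.cvtColor(p,cv2.COLOR_BGR2HSV)
m=np.zeros(d.shape,np.uint8);m[150:280,285:430]=1
h=((W[...,2]>.043)&(W[...,2]<.06)&(m>0)).astype(np.uint8)
cs,_=cv2.findContours(h,cv2.RETR_EXTERNAL,cv2.CHAIN_APPROX_NONE);k=max(cs,key=cv2.contourArea)
P=np.array([onplane(c,q[0],.05)[:2] for q in k],np.float32)*1000
print("rim",cv2.minAreaRect(P),"medz",np.median(W[h>0][:,2]))
t=((W[...,2]>.062)&(m>0));print("tab px",np.argwhere(t).mean(0)[::-1],t.sum(),W[t].mean(0))
b=cv2.inRange(hsv,(100,100,50),(130,255,255))*m;ys,xs=np.nonzero(b);print("cap",xs.mean(),ys.mean(),xs.min(),xs.max(),ys.min(),ys.max(),onplane(c,(xs.mean(),ys.mean()),.028))
r=cv2.inRange(hsv,(0,130,60),(10,255,255))|cv2.inRange(hsv,(170,130,60),(180,255,255))
r[:195]=0;r[262:]=0;r[:,:180]=0;r[:,230:]=0
n,l,s,ce=cv2.connectedComponentsWithStats(r)
for i in range(1,n):print("red",ce[i],s[i,4],onplane(c,ce[i],.07))
m2=np.zeros_like(m);m2[195:262,180:230]=1
g=((W[...,2]>.003)&(W[...,2]<.15)&(m2>0));print("clip hmax",np.percentile(W[g][:,2],[50,90,99]))
for n_,(x,y,rr) in dict(tape=(226,173,25),tin=(163,158,22),drop=(157,216,14)).items():
    q=W[y-rr:y+rr,x-rr:x+rr].reshape(-1,3);q=q[q[:,2]>.01];z=np.percentile(q[:,2],90);qq=q[q[:,2]>z-.012];print(n_,np.median(qq,0),qq.min(0),qq.max(0))
a=cv2.resize(p[195:265,175:240],None,fx=6,fy=6,interpolation=cv2.INTER_CUBIC)
b=cv2.resize(p[160:270,290:425],None,fx=3,fy=3,interpolation=cv2.INTER_CUBIC)
o=np.zeros((420,795,3),np.uint8);o[:a.shape[0],:a.shape[1]]=a;o[:b.shape[0],390:390+b.shape[1]]=b
cv2.imwrite("pics/crop.png",o)
E
```

```text
rim ((472.3497619628906, -186.05287170410156), (195.6597137451172, 236.9298553466797), 9.876381874084473) medz 0.051163393162315766
tab px [327.19834711 202.57024793] 121 [ 0.45901423 -0.05757657  0.46915083]
cap 376.1463414634146 189.21951219512195 375 377 181 199 [ 0.53071607 -0.22934663  0.028     ]
red [209.5 213.5] 36 [0.46769891 0.12951754 0.07      ]
red [200.34285714 243.54285714] 35 [0.4046679  0.14652655 0.07      ]
clip hmax [0.00676286 0.05557196 0.07480586]
tape [0.56647399 0.10460351 0.0174427 ] [ 0.37913061 -0.03564425  0.01005345] [0.60895819 0.15711072 0.93219293]
tin [0.5783938  0.22662089 0.09623244] [ 0.37913061 -0.03564425  0.08636043] [0.6128694  0.26120259 0.93219293]
drop [0.4602677  0.24377256 0.08445444] [ 0.37913061 -0.03564425  0.07623508] [0.4721671  0.25579286 0.93219293]
```

View pics/crop.png

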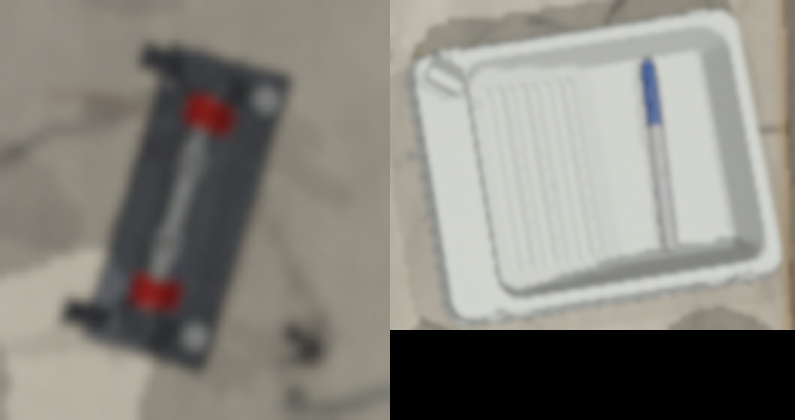

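The crop shows flared dark prongs on the left (world +y) at crop (155,55) and (85,312), and red jaws at (210,115) and (157,293). So clip +y points to about world +y. The marker runs from crop (648,60) at the cap to (668,245), and the tab is at the tray's upper-left corner (445,78).

```bash
python3 - <<'E'
from h import *
np.set_printoptions(precision=4,suppress=True)
c=imaging.camera_model("top");D=np.load("top0.npz");p,d=D["p"],D["d"];W=cloud(c,d)
a=onplane(c,(290+258/3,160+59/3),.028);b=onplane(c,(290+278/3,160+246/3),.028)
print("marker",a,b,(a+b)/2,np.linalg.norm(a-b),np.degrees(np.arctan2(*(a-b)[1::-1])))
f=lambda x,y,z:onplane(c,(175+x/6,195+y/6),z)
B=np.array([f(160,45,.006),f(290,75,.006),f(200,368,.006),f(80,330,.006)]);print("base corners",B,B.mean(0))
print("bottles",[np.nanmax(W[y-8:y+8,x-8:x+8,2]) for x,y in ((113,280),(112,328),(198,295))],W[280,113],W[328,112])
y=np.radians(9.9);R=np.array([[np.cos(y),-np.sin(y)],[np.sin(y),np.cos(y)]]);print("tab",R@[.074,.098]+[.4723,-.186], onplane(c,(290+55/3,160+78/3),.07))
s=np.load("side0.npz")["p"];cs=imaging.camera_model("side")
hsv=cv2.cvtColor(s,cv2.COLOR_BGR2HSV);r=cv2.inRange(hsv,(0,120,50),(10,255,255))|cv2.inRange(hsv,(170,120,50),(180,255,255));r[:165]=0;r[205:]=0;r[:,:235]=0;r[:,285:]=0
n,l,st,ce=cv2.connectedComponentsWithStats(r)
for i in range(1,n):
  if st[i,4]>8:print("side red",ce[i],st[i])
print([project(cs,q) for q in ([.4677,.1295,.07],[.4047,.1465,.07])])
E
```

```text
marker [ 0.5522 -0.2292  0.028 ] [ 0.4142 -0.2425  0.028 ] [ 0.4832 -0.2359  0.028 ] 0.13860046511894888 5.505737666758156
base corners [[0.499  0.1602 0.006 ]
 [0.4883 0.1111 0.006 ]
 [0.3784 0.1413 0.006 ]
 [0.3919 0.1863 0.006 ]] [0.4394 0.1497 0.006 ]
bottles [np.float64(0.9321929295782287), np.float64(0.9321929295782287), np.float64(0.050289294205142325)] [0.3364 0.2618 0.2185] [0.2516 0.2708 0.1898]
tab [ 0.5283 -0.0767] [ 0.5287 -0.0771  0.07  ]
side red [242.6735 165.9796] [235 165  17   3  49]
side red [270.4286 165.1429] [263 165  18   2  21]
side red [245.5238 184.9048] [244 177   4  17  63]
side red [270.2951 184.6557] [269 176   4  18  61]
[array([270.491 , 177.2631]), array([245.8281, 178.0395])]
```

```bash
python3 -m crank '[[[0.05,0,0.02],[0,0,0],-0.3],[[0.05,0,0.02],[0,0,0],-0.3],[[0.05,0,0.02],[0,0,0],-0.3],[[0.05,-0.05,0],[0,0,0],-0.3],[[0.05,-0.05,0],[0,0,0],-0.3],[[0.01,-0.05,0],[0,0,0],-0.3],[[0,-0.05,0],[0,0,0],-0.3],[[0,-0.05,0],[0,0,0],-0.3],[[0,-0.05,0],[0,0,0],-0.3],[[0,-0.05,0],[0,0,0],-0.3],[[0,-0.05,0],[0,0,0],-0.3],[[0,-0.05,0],[0,0,0],-0.3]]'
```

```text
clock: 1.3
tool_pos: [0.3978, 0.229, 0.2821]
orientation: [180.0, 0.0, -15.3]
force: [1.0, -0.3, 1.3]
opening: 0.0305
gripper_force: 0.0
```

```bash
python3 -m crank '[[[0.02,-0.045,0],[0,0,0],-0.3],[[0.02,-0.045,0],[0,0,0],-0.3],[[0,0,0],[0,0,0],-0.3],[[0,0,0],[0,0,0],-0.3]]'; python3 - <<'E'
from h import *
c=imaging.camera_model("wrist");p,d=imaging.snapshot("wrist");cv2.imwrite("pics/w1.png",p)
np.savez("w1.npz",p=p,d=d,**c);print(c, ctrl.get_obs()["tool_pos"])
E
```

```text
clock: 1.7
tool_pos: [0.4386, 0.1399, 0.2821]
orientation: [180.0, 0.0, -15.5]
force: [-0.0, 0.1, -0.0]
opening: 0.0305
gripper_force: 0.0
{'mtx': array([[325.1922621 ,   0.        , 281.40251461],
       [  0.        , 325.1922621 , 209.37989607],
       [  0.        ,   0.        ,   1.        ]]), 'R': array([[-0.2684268 , -0.96329957,  0.00099263],
       [-0.91809669,  0.25614254,  0.30247226],
       [-0.29162565,  0.08028033, -0.95315767]]), 't': array([0.25196325, 0.31265408, 0.56029586])} [0.43836449 0.14088532 0.28208172]
```

View pics/w1.png

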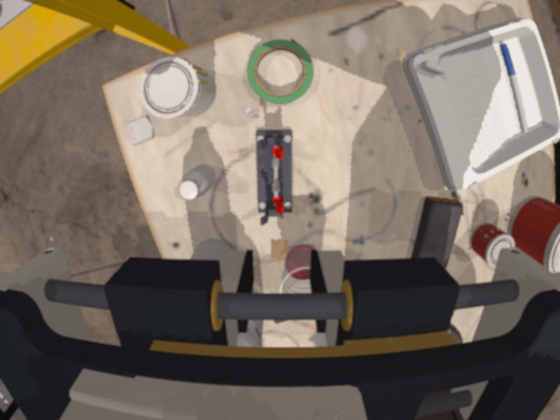

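The wrist view shows the clip base at about (259-294, 130-216), with screws at (263,138), (287,137), (264,208) and (288,206). The red jaws are at (278,153) and (278,205), and the tray and marker are top right.

```bash
python3 - <<'E'
from h import *
np.set_printoptions(precision=4,suppress=True)
D=np.load("w1.npz");c=D;p=D["p"];d=D["d"]
S=np.array([onplane(c,q,.006,True) for q in ((263,138),(287,137),(264,208),(288,206))]);print("screws",S,S.mean(0))
hsv=cv2.cvtColor(p,cv2.COLOR_BGR2HSV)
rk=(cv2.inRange(hsv,(0,150,80),(8,255,255))|cv2.inRange(hsv,(172,150,80),(180,255,255)));rk[:,:255]=0;rk[:,300:]=0;rk[:140]=0;rk[220:]=0
n,l,st,ce=cv2.connectedComponentsWithStats(rk)
for i in range(1,n):
  if st[i,4]>10:print("red",ce[i],st[i],onplane(c,ce[i],.07,True))
# depth of fisheye: along optical axis
yaw=np.radians(-15);R=np.array([[np.cos(yaw),-np.sin(yaw)],[np.sin(yaw),np.cos(yaw)]])
out=[]
for v in range(125,222):
  for u in range(250,305):
    o,r=ray(c,(u,v),True)
    if d[v,u]>0: out.append(np.r_[o+r*d[v,u]/r[2] if 0 else o+r*d[v,u]/(c["R"]@r)[2],u,v])
out=np.array(out);hi=out[(out[:,2]>.04)&(out[:,2]<.09)];L=(hi[:,:2]-[.439,.147])@R*1000
for lo,hh in ((40,48),(48,54),(54,70),(70,80)):
  k=(hi[:,2]*1000>lo)&(hi[:,2]*1000<hh);print(lo);print(np.round(np.c_[L[k],hi[k,2]*1000][::3]).astype(int).tolist())
E
```

```text
screws [[0.4879 0.151  0.006 ]
 [0.4805 0.12   0.006 ]
 [0.394  0.177  0.006 ]
 [0.3878 0.144  0.006 ]] [0.4376 0.148  0.006 ]
red [277.6786 151.7946] [272 146  11  14 112] [0.4725 0.1344 0.07  ]
red [278.5655 204.1172] [272 196  12  18 145] [0.4123 0.1502 0.07  ]
40
[[51, 13, 43], [50, 10, 41], [50, 6, 42], [50, 2, 43], [50, -1, 42], [51, -6, 46], [49, 10, 43], [49, 6, 44], [49, 2, 43], [49, -1, 43], [49, -5, 44], [48, 7, 43], [48, 4, 42], [48, 0, 43], [48, -4, 42], [47, 10, 43], [47, 6, 44], [47, 2, 43], [47, -1, 44], [47, -5, 43], [46, 7, 42], [46, 4, 43], [45, 0, 42], [45, -4, 43], [44, 8, 43], [44, 5, 44], [44, 1, 44], [44, -3, 44], [43, 10, 43], [43, 6, 43], [43, 2, 43], [43, -1, 43], [43, -5, 44], [42, 7, 43], [42, 4, 43], [42, 0, 42], [42, -4, 43], [41, 10, 42], [41, 6, 43], [41, 2, 43], [41, -1, 43], [37, -6, 44], [-29, -7, 40], [-29, -8, 45], [-42, 12, 40], [-42, 8, 42], [-42, 4, 41], [-42, 13, 44], [-42, 9, 43], [-42, 5, 44], [-43, 1, 43], [-44, 8, 44], [-44, 4, 43], [-44, 10, 47], [-45, 6, 44], [-45, 3, 43], [-46, 9, 44], [-47, 5, 43], [-46, 1, 44], [-46, -3, 43], [-48, 6
[... 1167 characters left out ...]
, [-47, 11, 64], [-48, 11, 64], [-50, 11, 64]]
70
[[50, 18, 72], [50, 15, 73], [49, 17, 74], [49, 14, 73], [48, 16, 75], [47, 18, 75], [46, 15, 73], [45, 17, 75], [45, 14, 71], [44, 16, 74], [43, 18, 74], [43, 15, 73], [42, 17, 74], [42, 14, 70], [41, 17, 74], [40, 14, 70], [37, -8, 74], [36, -8, 73], [35, -8, 73], [34, -7, 74], [32, -6, 72], [31, -5, 72], [31, -8, 74], [30, -8, 74], [29, -7, 73], [-29, -7, 70], [-29, -8, 74], [-31, -7, 73], [-32, -5, 72], [-32, -9, 73], [-33, -8, 74], [-34, -5, 72], [-34, -9, 74], [-36, -8, 72], [-37, -5, 72], [-37, -9, 74], [-38, -9, 73], [-42, 15, 72], [-43, 17, 73], [-43, 14, 71], [-43, 16, 76], [-45, 19, 73], [-45, 15, 75], [-46, 17, 75], [-47, 14, 71]]
```

```bash
python3 -m crank '[[[0.005,-0.047,0],[0,0,7],-0.2],[[0.005,-0.047,0],[0,0,7],-0.2],[[0.005,-0.047,0],[0,0,7],-0.2],[[0.005,-0.047,0],[0,0,0],-0.2],[[0.005,-0.047,-0.02],[0,0,0],-0.2],[[0.005,-0.047,-0.03],[0,0,0],-0.2],[[0.005,-0.047,-0.03],[0,0,0],-0.2],[[0.01,-0.047,-0.03],[0,0,0],-0.2],[[0,0,-0.02],[0,0,0],-0.2],[[0,0,0],[0,0,0],-0.2],[[0,0,0],[0,0,0],-0.2]]'; python3 - <<'E'
from h import *
np.set_printoptions(precision=4,suppress=True)
c=imaging.camera_model("wrist");p,d=imaging.snapshot("wrist");cv2.imwrite("pics/w2.png",p)
np.savez("w2.npz",p=p,d=d,**c);o=ctrl.get_obs();print(o["tool_pos"],o["orientation"],o["joint_pos"])
for q in ([.5522,-.2292,.028],[.4142,-.2425,.028],[.5287,-.0767,.072]):print(project(c,q,True))
E
```

```text
clock: 2.85
tool_pos: [0.4814, -0.2142, 0.1628]
orientation: [180.0, 0.1, 5.4]
force: [1.2, 0.6, 1.5]
opening: 0.0354
gripper_force: 0.0
[ 0.4819 -0.2141  0.1637] [179.9713  -0.0524   5.3795] [ -2.6093   9.6161 -23.0546   0.0251 -57.2734  97.9752]
[305.0889 124.2514]
[302.753  265.2373]
[120.685  144.6599]
```

View pics/w2.png

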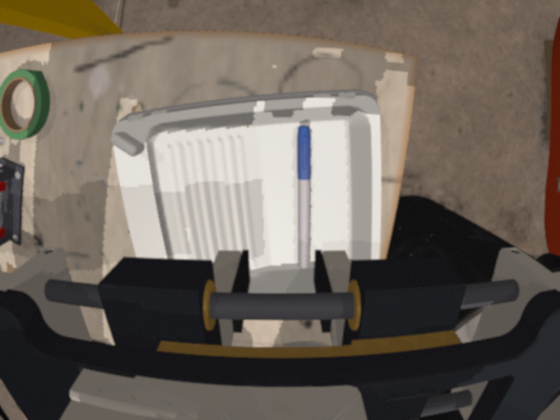

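The marker appears at col 304, from (304,126) to (303,265), which matches the prediction. The tab is at about (130,140). Descending to grasp.

```bash
python3 -m crank '[[[0.002,-0.022,-0.02],[0,0,0],-0.3],[[0,0,-0.04],[0,0,0],-0.3],[[0,0,-0.04],[0,0,0],-0.3],[[0,0,-0.02],[0,0,0],-0.3],[[0,0,-0.01],[0,0,0],-0.3],[[0,0,0],[0,0,0],-0.3],[[0,0,0],[0,0,0],-0.3]]'
```

```text
clock: 3.6
tool_pos: [0.4844, -0.2369, 0.0344]
orientation: [180.0, -0.1, 5.3]
force: [0.4, 0.4, -0.2]
opening: 0.0303
gripper_force: 0.0
```

```bash
python3 -m crank '[[[-0.001,0.001,-0.006],[0,0,0],-0.3],[[0,0,-0.004],[0,0,0],-0.3],[[0,0,0],[0,0,0],-0.3],[[0,0,0],[0,0,0],-1],[[0,0,0],[0,0,0],-1],[[0,0,0],[0,0,0],-1],[[0,0,0],[0,0,0],-1],[[0,0,0],[0,0,0],-1]]'
```

```text
clock: 4.4
tool_pos: [0.4819, -0.2363, 0.0228]
orientation: [180.0, -0.0, 5.2]
force: [0.4, -0.1, 0.3]
opening: 0.0117
gripper_force: 30.0
```

```bash
python3 -m crank '[[[0,0,0.01],[0,0,0],-1],[[0,0,0.03],[0,0,0],-1],[[0,0,0.04],[0,0,0],-1],[[0,0,0.04],[0,0,0],-1],[[0,0.03,0.01],[0,0,0],-1],[[-0.007,0.045,0],[0,0,-5],-1],[[-0.007,0.05,0],[0,0,-5],-1],[[-0.007,0.05,0],[0,0,-5],-1],[[-0.007,0.05,0],[0,0,-5],-1],[[-0.007,0.05,0],[0,0,0],-1],[[-0.007,0.05,0],[0,0,0],-1],[[0,0.04,0],[0,0,0],-1]]'; python3 -m crank '[[[0,0.02,0],[0,0,0],-1],[[0,0,0],[0,0,0],-1],[[0,0,0],[0,0,0],-1],[[0,0,0],[0,0,0],-1]]'; python3 - <<'E'
from h import *
p,d=imaging.snapshot("wrist");cv2.imwrite("pics/w3.png",p);print(ctrl.get_obs()["tool_pos"])
E
```

```text
clock: 5.6
tool_pos: [0.4392, 0.1286, 0.1539]
orientation: [-179.9, -0.1, -14.7]
force: [0.8, -0.2, -0.1]
opening: 0.0116
gripper_force: 30.0
clock: 6.0
tool_pos: [0.44, 0.1457, 0.153]
orientation: [180.0, 0.0, -14.8]
force: [-0.4, -0.2, -0.9]
opening: 0.0118
gripper_force: 30.0
[0.44011935 0.14549921 0.15290834]
```

View pics/w3.png

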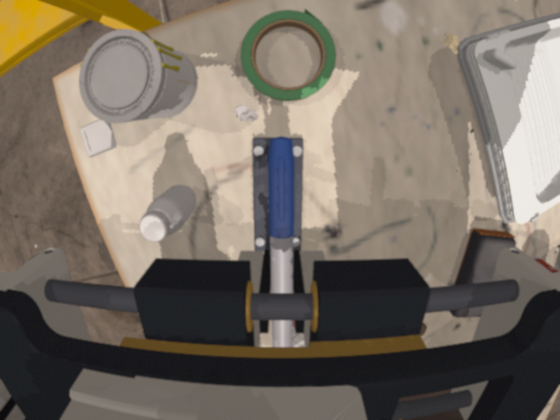

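The marker is held straight along the clip, at col ~281 with the cap end at (281,140). The tin, dropper and tape are clear. Lowering towards the slot.

```bash
python3 -m crank '[[[-0.0007,0.003,-0.03],[0,0,0],-1],[[0,0,-0.03],[0,0,0],-1],[[0,0,-0.015],[0,0,0],-1],[[0,0,0],[0,0,0],-1],[[0,0,0],[0,0,0],-1]]'; python3 -m crank '[[[0,0,-0.008],[0,0,0],-1],[[0,0,-0.006],[0,0,0],-1],[[0,0,0],[0,0,0],-1],[[0,0,0],[0,0,0],-1]]'
```

```text
clock: 6.55
tool_pos: [0.4398, 0.1488, 0.0781]
orientation: [180.0, -0.0, -14.8]
force: [-0.4, 0.7, 0.6]
opening: 0.0117
gripper_force: 30.0
clock: 6.95
tool_pos: [0.44, 0.1499, 0.064]
orientation: [-179.9, -0.0, -14.7]
force: [0.8, 3.5, 0.3]
opening: 0.0115
gripper_force: 30.0
```

```bash
python3 -m crank '[[[0,0,-0.005],[0,0,0],-1],[[0,0,-0.005],[0,0,0],-1],[[0,0,-0.004],[0,0,0],-1],[[0,0,-0.003],[0,0,0],-1],[[0,0,0],[0,0,0],-1],[[0,0,0],[0,0,0],-1]]'
```

```text
clock: 7.55
tool_pos: [0.4389, 0.1488, 0.0463]
orientation: [179.9, 0.1, -14.8]
force: [0.1, 1.8, -2.4]
opening: 0.012
gripper_force: 30.0
```

```bash
python3 -m crank '[[[0,0,-0.002],[0,0,0],-1],[[0,0,-0.002],[0,0,0],-1],[[0,0,0],[0,0,0],-1],[[0,0,0],[0,0,0],-1]]'; python3 - <<'E'
from h import *
p,d=imaging.snapshot("side");P,_=imaging.snapshot("wrist");a=cv2.resize(p[150:215,215:300],None,fx=4.7,fy=4.7,interpolation=cv2.INTER_CUBIC)
o=np.zeros((420,800,3),np.uint8);o[:a.shape[0],:a.shape[1]]=a;b=P[100:300,200:380];b=cv2.resize(b,None,fx=2,fy=2);o[:b.shape[0],410:410+b.shape[1]]=b
cv2.imwrite("pics/c4.png",o);print(ctrl.get_obs()["force"])
E
```

```text
clock: 7.95
tool_pos: [0.4394, 0.1489, 0.0445]
orientation: [180.0, -0.0, -14.7]
force: [-9.5, -0.8, 27.4]
opening: 0.012
gripper_force: 30.0
[-8.83331403 -0.68007768 26.15754898]
```

View pics/c4.png

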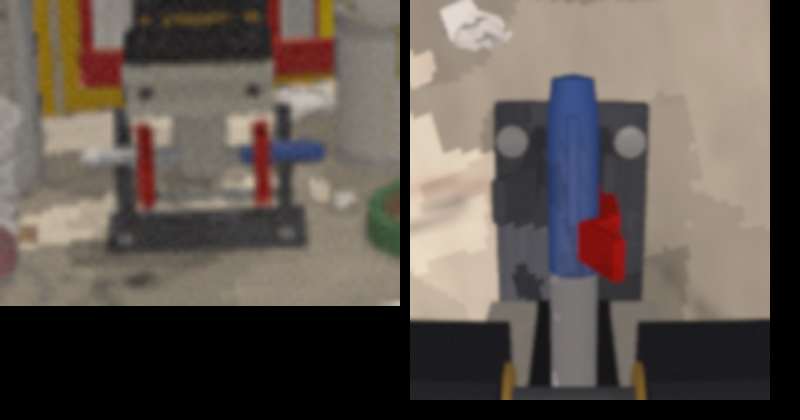

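The marker is seated level (side crop y≈153) and pushes back at 27 N, with the red nose over it at (600,240). Relaxing the push and releasing.

```bash
python3 -m crank '[[[0,0,0.003],[0,0,0],-1],[[0,0,0],[0,0,0],-0.4],[[0,0,0],[0,0,0],-0.4],[[0,0,0],[0,0,0],-0.4],[[0,0,0.01],[0,0,0],-0.4],[[0,0,0.03],[0,0,0],-0.4],[[0,0,0.04],[0,0,0],-0.4],[[0,0,0.04],[0,0,0],-0.4],[[0,0,0],[0,0,0],-0.4]]'; python3 - <<'E'
from h import *
np.set_printoptions(precision=4,suppress=True)
c=imaging.camera_model("wrist");p,d=imaging.snapshot("wrist")
# marker points by depth near the cap
hsv=cv2.cvtColor(p,cv2.COLOR_BGR2HSV);b=cv2.inRange(hsv,(100,120,50),(130,255,255))
b[300:]=0;vs,us=np.nonzero(b)
Q=np.array([(lambda o,r:o+r*d[v,u]/(c["R"]@r)[2])(*ray(c,(u,v),True)) for v,u in zip(vs,us)])
Q=Q[(abs(Q[:,0]-.46)<.07)&(abs(Q[:,1]-.14)<.05)];print(len(Q),Q.mean(0),np.percentile(Q[:,2],[50,95]))
w=np.radians(-15);ly=(Q[:,:2]-[.4393,.1487])@[-np.sin(w),np.cos(w)];print("local y",ly.min(),ly.max(),np.median(ly))
lx=(Q[:,:2]-[.4393,.1487])@[np.cos(w),np.sin(w)]
for a in (25,35,45,55,65):
  k=abs(lx*1000-a)<4
  if k.any():print(a,np.percentile(Q[k,2],95))
cv2.imwrite("pics/w5.png",p[60:300,180:400])
E
```

```text
clock: 8.95
tool_pos: [0.4423, 0.1511, 0.1717]
orientation: [-179.6, -0.4, -14.7]
force: [-0.0, 1.0, 0.2]
opening: 0.0265
gripper_force: 0.0
503 [0.4888 0.1357 0.0557] [0.0539 0.057 ]
local y -0.006196794202673671 0.005921315159912676 0.0006939176270095482
25 0.054471935324978814
35 0.05494128648363946
45 0.05712436272379346
55 0.057099655989704325
65 0.05509400874757393
```

The marker is home: its cap's top is at 55–57 mm and it is centred in the slot. Next I'll refine the tab position from the earlier wrist depth image.

```bash
python3 - <<'E'
from h import *
np.set_printoptions(precision=4,suppress=True)
for f in ("w2.npz","w1.npz"):
  c=np.load(f);d=c["d"];out=[]
  for v in range(20,240):
    for u in range(60,560):
      if d[v,u]>0:
        o,r=ray(c,(u,v),True);X=o+r*d[v,u]/(c["R"]@r)[2]
        if np.hypot(*(X[:2]-[.5285,-.077]))<.04 : out.append(X)
  Q=np.array(out);T=Q[(Q[:,2]>.062)&(Q[:,2]<.08)];print(f,len(T),T[:,:2].mean(0),np.median(T[:,2]),np.percentile(Q[:,2],[30,50,98]))
  T=T[T[:,2]>.066];r=cv2.minAreaRect((T[:,:2]*1000).astype(np.float32));print(r)
  e=np.linalg.svd(T[:,:2]-T[:,:2].mean(0))[2][0];print(np.degrees(np.arctan2(e[1],e[0])))
E
python3 -m crank '[[[0.008,-0.015,0],[0,0,-8],-0.3],[[0.008,-0.02,0],[0,0,-8],-0.3],[[0.008,-0.02,0],[0,0,-8],-0.3],[[0.008,-0.02,0],[0,0,-8],-0.3],[[0.008,-0.02,0],[0,0,-8],-0.3],[[0.008,-0.02,0],[0,0,-8],-0.3],[[0.008,-0.02,0],[0,0,-8],-0.3],[[0.008,-0.02,0],[0,0,-8],-0.3],[[0.008,-0.02,0],[0,0,-8],-0.3],[[0.008,-0.02,0],[0,0,-8],-0.3],[[0.005,-0.02,0],[0,0,-8],-0.3],[[0,-0.013,-0.02],[0,0,-8],-0.3]]'
```

```text
w2.npz 408 [ 0.529  -0.0791] 0.06987845932953768 [0.0421 0.05   0.0707]
((528.4620361328125, -77.56507873535156), (27.87049674987793, 10.393213272094727), 60.50025939941406)
61.08107323416983
w1.npz 189 [ 0.5282 -0.0748] 0.07019836568273707 [0.0299 0.0411 0.0708]
((528.1991577148438, -76.27094268798828), (28.6318359375, 10.149157524108887), 61.07594680786133)
62.37696549481648
clock: 10.2
tool_pos: [0.5261, -0.0798, 0.1469]
orientation: [-179.8, 0.1, -111.1]
force: [0.6, 0.0, -0.2]
opening: 0.0308
gripper_force: 0.0
```

```bash
python3 -m crank '[[[0.002,0.002,-0.03],[0,0,-7.3],-0.3],[[0,0,-0.03],[0,0,0],-0.3],[[0,0,0],[0,0,0],-0.3],[[0,0,0],[0,0,0],-0.3],[[0,0,0],[0,0,0],-0.3]]'
```

```text
clock: 10.7
tool_pos: [0.5274, -0.0765, 0.0871]
orientation: [-179.9, 0.0, -118.0]
force: [0.7, 0.3, 0.1]
opening: 0.0307
gripper_force: 0.0
```

```bash
python3 -m crank '[[[0.001,-0.0005,-0.015],[0,0,-0.4],-0.3],[[0,0,-0.012],[0,0,0],-0.3],[[0,0,-0.005],[0,0,0],-0.3],[[0,0,0],[0,0,0],-0.3],[[0,0,0],[0,0,0],-0.3]]'
```

```text
clock: 11.2
tool_pos: [0.5282, -0.077, 0.0547]
orientation: [-179.9, 0.0, -118.4]
force: [-0.8, -0.0, 5.3]
opening: 0.0307
gripper_force: 2.5
```

```bash
python3 -m crank '[[[0,0,0.0015],[0,0,0],-0.3],[[0,0,0],[0,0,0],-0.3],[[0,0,0],[0,0,0],-1],[[0,0,0],[0,0,0],-1],[[0,0,0],[0,0,0],-1],[[0,0,0],[0,0,0],-1],[[0,0,0],[0,0,0],-1]]'
```

```text
clock: 11.9
tool_pos: [0.5275, -0.0772, 0.0551]
orientation: [180.0, -0.0, -118.5]
force: [0.2, -0.2, -1.7]
opening: 0.0096
gripper_force: 30.0
```

```bash
python3 -m crank '[[[0,0,0.0045],[0.88,-0.474,0],-1],[[0,0,0.0045],[0.88,-0.474,0],-1],[[-0.0001,-0.0002,0.0045],[0.88,-0.474,0],-1],[[-0.0001,-0.0003,0.0045],[0.88,-0.474,0],-1],[[-0.0002,-0.0003,0.0045],[0.88,-0.474,0],-1],[[0,0,0],[0,0,0],-1],[[0,0,0],[0,0,0],-1]]'; python3 - <<'E'
from h import *
for n in ("side","top"):
    p,d=imaging.snapshot(n);np.savez(n+"6.npz",p=p,d=d)
    if n=="side":cv2.imwrite("pics/s6.png",cv2.resize(p[140:320,230:420],None,fx=3,fy=3,interpolation=cv2.INTER_CUBIC))
E
```

```text
clock: 12.6
tool_pos: [0.5269, -0.0784, 0.0779]
orientation: [180.0, 5.0, -118.5]
force: [-2.2, -1.8, -0.2]
opening: 0.0099
gripper_force: 30.0
```

View pics/s6.png

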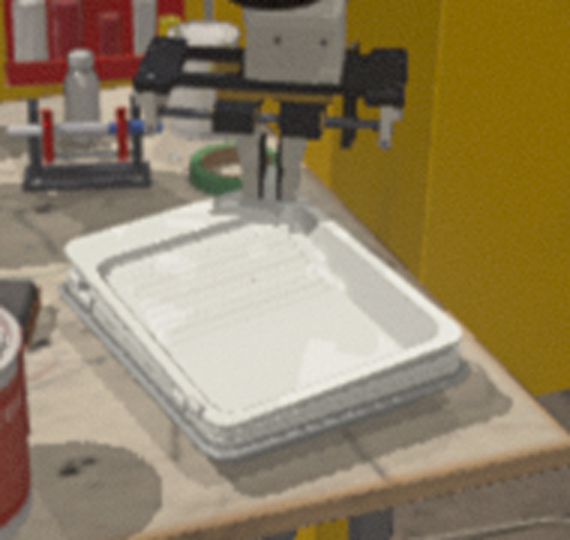

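The liner is tilted up at the tab (300,215) and the near-left corner (70,245). The far corner is at (215,420) and the marker is still in the clip. I'll check the corner heights numerically.

```bash
cat > rim.py <<'E'
from h import *
def corners(npz,cam):
    D=np.load(npz);W=cloud(imaging.camera_model(cam),D["d"]).reshape(-1,3)
    y=np.radians(9.9);R=np.array([[np.cos(y),-np.sin(y)],[np.sin(y),np.cos(y)]])
    C=np.array([.5284,-.077])-R@[.074,.098]
    for n,l in dict(tab=(.085,.108),far=(-.085,-.108),pxny=(.085,-.108),nxpy=(-.085,.108)).items():
        q=C+R@np.array(l);k=(np.hypot(*(W[:,:2]-q).T)<.009)&(W[:,2]<.2)&(W[:,2]>.03)
        print(cam,n,q.round(3),k.sum(),np.percentile(W[k,2],[20,50,80]).round(4) if k.any() else None)
if __name__=="__main__":
    import sys
    for i in range(1,len(sys.argv),2):corners(sys.argv[i],sys.argv[i+1])
E
python3 rim.py top0.npz top top6.npz top side0.npz side side6.npz side
```

```text
top tab [ 0.538 -0.065] 46 [0.0508 0.0528 0.0695]
top far [ 0.407 -0.307] 58 [0.0495 0.0515 0.0528]
top pxny [ 0.575 -0.278] 57 [0.0492 0.051  0.0525]
top nxpy [ 0.37  -0.094] 55 [0.0504 0.0517 0.053 ]
top tab [ 0.538 -0.065] 0 None
top far [ 0.407 -0.307] 55 [0.0499 0.0513 0.0523]
top pxny [ 0.575 -0.278] 50 [0.0591 0.0605 0.0618]
top nxpy [ 0.37  -0.094] 60 [0.0655 0.0665 0.0675]
side tab [ 0.538 -0.065] 13 [0.0518 0.0532 0.0706]
side far [ 0.407 -0.307] 94 [0.0388 0.0468 0.0522]
side pxny [ 0.575 -0.278] 48 [0.0377 0.0511 0.0524]
side nxpy [ 0.37  -0.094] 23 [0.0511 0.0523 0.0528]
side tab [ 0.538 -0.065] 1 [0.0953 0.0953 0.0953]
side far [ 0.407 -0.307] 102 [0.0394 0.0486 0.0523]
side pxny [ 0.575 -0.278] 68 [0.0445 0.051  0.0611]
side nxpy [ 0.37  -0.094] 32 [0.0657 0.0669 0.0679]
```

The far corner stays at 51 mm while the others rise. Continuing the peel.

```bash
python3 -m crank '[[[-0.0002,-0.0004,0.0045],[0.88,-0.474,0],-1],[[-0.0002,-0.0004,0.0045],[0.88,-0.474,0],-1],[[-0.0003,-0.0005,0.0045],[0.88,-0.474,0],-1],[[-0.0003,-0.0006,0.0045],[0.88,-0.474,0],-1],[[-0.0004,-0.0007,0.0045],[0.88,-0.474,0],-1],[[-0.0004,-0.0007,0.0044],[0.88,-0.474,0],-1],[[-0.0005,-0.0008,0.0044],[0.88,-0.474,0],-1],[[0,0,0],[0,0,0],-1],[[0,0,0],[0,0,0],-1]]'; python3 - <<'E'
from h import *
for n in ("side","top"):
    p,d=imaging.snapshot(n);np.savez(n+"7.npz",p=p,d=d)
E
python3 rim.py top7.npz top side7.npz side
```

```text
clock: 13.6
tool_pos: [0.5253, -0.0822, 0.1094]
orientation: [-180.0, 12.0, -118.5]
force: [0.5, 1.2, -0.8]
opening: 0.0097
gripper_force: 30.0
top tab [ 0.538 -0.065] 0 None
top far [ 0.407 -0.307] 50 [0.0504 0.0513 0.052 ]
top pxny [ 0.575 -0.278] 0 None
top nxpy [ 0.37  -0.094] 66 [0.0849 0.0863 0.0891]
side tab [ 0.538 -0.065] 0 None
side far [ 0.407 -0.307] 101 [0.0395 0.0488 0.0519]
side pxny [ 0.575 -0.278] 87 [0.0451 0.0472 0.0746]
side nxpy [ 0.37  -0.094] 60 [0.0465 0.087  0.0888]
```

The far corner is still seated, and the second liner's rim shows at 46–47 mm, so it has stayed. I'll tilt a little more, then lift.

```bash
python3 -m crank '[[[-0.0005,-0.0009,0.0044],[0.88,-0.474,0],-1],[[-0.0005,-0.0009,0.0044],[0.88,-0.474,0],-1],[[-0.0005,-0.001,0.0044],[0.88,-0.474,0],-1],[[-0.0005,-0.001,0.0044],[0.88,-0.474,0],-1],[[-0.0006,-0.0011,0.0043],[0.88,-0.474,0],-1],[[-0.0006,-0.0012,0.0043],[0.88,-0.474,0],-1],[[0,0,0],[0,0,0],-1]]'; python3 -m crank '[[[0,0,0.001],[0,0,0],-1],[[0,0,0.001],[0,0,0],-1],[[0,0,0.001],[0,0,0],-1],[[0,0,0.001],[0,0,0],-1],[[0,0,0.002],[0,0,0],-1],[[0,0,0.002],[0,0,0],-1],[[0,0,0],[0,0,0],-1]]'; python3 - <<'E'
from h import *
for n in ("side","top"):
    p,d=imaging.snapshot(n);np.savez(n+"8.npz",p=p,d=d)
E
python3 rim.py top8.npz top side8.npz side
```

```text
clock: 14.4
tool_pos: [0.5218, -0.0888, 0.136]
orientation: [-180.0, 18.1, -118.5]
force: [0.7, 1.5, -0.2]
opening: 0.0095
gripper_force: 30.0
clock: 15.1
tool_pos: [0.5218, -0.0881, 0.1435]
orientation: [180.0, 18.0, -118.5]
force: [-0.8, 0.4, 0.1]
opening: 0.0095
gripper_force: 30.0
top tab [ 0.538 -0.065] 0 None
top far [ 0.407 -0.307] 47 [0.0581 0.0601 0.0614]
top pxny [ 0.575 -0.278] 0 None
top nxpy [ 0.37  -0.094] 0 None
side tab [ 0.538 -0.065] 0 None
side far [ 0.407 -0.307] 145 [0.0416 0.0471 0.0596]
side pxny [ 0.575 -0.278] 85 [0.0453 0.0474 0.0943]
side nxpy [ 0.37  -0.094] 56 [0.0465 0.1136 0.1156]
```

```bash
python3 -m crank '[[[0,0,0.006],[0,0,0],-1],[[0,0,0.01],[0,0,0],-1],[[0,0,0.012],[0,0,0],-1],[[0,0,0.014],[0,0,0],-1],[[0,0,0.014],[0,0,0],-1],[[0,0,0.014],[0,0,0],-1],[[0,0,0.014],[0,0,0],-1],[[0,0,0.014],[0,0,0],-1],[[0,0,0.014],[0,0,0],-1],[[0,0,0.01],[0,0,0],-1],[[0,0,0.006],[0,0,0],-1],[[0,0,0],[0,0,0],-1]]'; python3 -m crank '[[[0,0,0],[-0.88,0.474,0],-1],[[0,0,0],[-1.76,0.948,0],-1],[[0,0,0],[-1.76,0.948,0],-1],[[0,0,0],[-1.76,0.948,0],-1],[[0,0,0],[-1.76,0.948,0],-1],[[0,0,0],[-1.76,0.948,0],-1],[[0,0,0],[-1.76,0.948,0],-1],[[0,0,0],[-1.76,0.948,0],-1],[[0,0,0],[-1.76,0.948,0],-1],[[0,0,0],[-0.88,0.474,0],-1],[[0,0,0],[0,0,0],-1],[[0,0,0],[0,0,0],-1]]'; python3 -m crank '[[[0,0,0],[0,0,0],-1],[[0,0,0],[0,0,0],-1],[[0,0,0],[0,0,0],-1],[[0,0,0],[0,0,0],-1],[[0,0,0],[0,0,0],-1]]'; python3 - <<'E'
from h import *
np.set_printoptions(precision=4,suppress=True)
for n in ("side","top"):
    p,d=imaging.snapshot(n);np.savez(n+"9.npz",p=p,d=d)
    if n=="side":cv2.imwrite("pics/s9.png",p)
    W=cloud(imaging.camera_model(n),d)
    k=(W[...,2]>.17)&(W[...,2]<.31)&(W[...,0]>.34)&(W[...,0]<.62)&(W[...,1]>-.34)&(W[...,1]<-.04)&(p.min(-1)>140)
    Q=W[k]
    if n=="top":
        y=np.radians(9.9);R=np.array([[np.cos(y),-np.sin(y)],[np.sin(y),np.cos(y)]]);C=np.array([.5218,-.0881])-R@[.074,.098]
        L=(Q[:,:2]-C)@R
        for l in ((-.085,-.108),(.085,-.108),(-.085,.108),(-.09,0),(0,.1),(0,-.113),(.09,0)):
            m=np.hypot(*(L-l).T)<.008;print(l,m.sum(),np.median(Q[m,2]) if m.any() else None)
E
```

```text
clock: 16.4
tool_pos: [0.522, -0.0882, 0.272]
orientation: [-180.0, 18.0, -118.4]
force: [0.1, 0.0, -0.9]
opening: 0.01
gripper_force: 30.0
clock: 17.6
tool_pos: [0.5215, -0.088, 0.2708]
orientation: [180.0, 0.0, -118.4]
force: [0.2, 0.7, -0.7]
opening: 0.0097
gripper_force: 30.0
clock: 18.1
tool_pos: [0.5216, -0.0883, 0.2713]
orientation: [-180.0, 0.0, -118.5]
force: [0.3, 0.2, 0.3]
opening: 0.0101
gripper_force: 30.0
(-0.085, -0.108) 81 0.26738044059862504
(0.085, -0.108) 76 0.2675368719783323
(-0.085, 0.108) 81 0.2676559507613018
(-0.09, 0) 67 0.2675508199900424
(0, 0.1) 52 0.26771544279167436
(0, -0.113) 74 0.26706942422226554
(0.09, 0) 73 0.2671359657053002
```

View pics/s9.png

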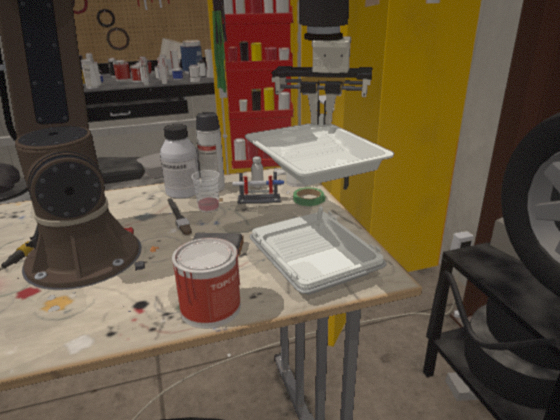

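The liner is held level with its rim at 267 mm, around (320,150). The other liners are still in the tray (315,250), the marker is in the clip (258,185), and nothing else was disturbed. Handing in.

```bash
python3 -c "
from plant import close_job
print(close_job())"
```

```text
the job is handed in; nothing more can be done
None
```

The job is handed in at about 18 s on the robot's clock: the marker is home in the clip, the top liner peeled free alone, and the arm is holding it level by its tab with its rim about 27 cm above the bench.

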